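# Lock the book press with its hairpin clip

## Task

Lock the pressing board of the book press: pick up the larger hairpin spring clip by its grip and push it sideways, mouth first, over the shank of the mushroom-headed pin, under the head, until the legs snap past the shank and the pin sits in the round seat of the clip. Then let go, leaving the clip on the pin, and leave the smaller clip where it lies.

Things in the scene. Friction and masses are not known exactly. Their poses are not given: they have to be found in the camera images.
- clip_grip (a point): Centre of the larger clip's upright black grip: block 30 long (x) x 16 wide (y) x 42 mm tall, this point 21 mm above the clip's underside. x points from grip to open mouth, z up. Steel wire clip, 6 mm wire lying 0-6 mm above the underside, 144 mm overall, about 70 g: wire eye to 37 mm behind this point, two spring legs to 107 mm ahead. Lies flat on the table.
- clip_seat (a point): Centre of the larger clip's round seat, where the pin's axis belongs: 72 mm ahead (x) of clip_grip, 18 mm below it, same axes. Seat 15 mm wide; legs pinch to a 9 mm throat 9 mm further on, then flare to a mouth 32 mm wide, 32 mm beyond the seat. Legs spring apart: pushing the throat over the pin takes about 4 to 9 N, then the narrow waist behind the seat stops the pin.
- pin_shank (a point): On the axis of the fixed upright steel pin, half-way up its bare round shank (14 mm across, 34 mm long), 17 mm above the level plywood board; head 32 mm across, top 43 mm above board. Board top is 60 mm over the table, 200 x 270 mm; x is along its 200 mm side, away from the robot: clear board to 100 mm either way. A wing-nut post stands at the other end, 200 mm off.
- small_grip (a point): Centre of the grip of the smaller hairpin clip, to be left alone: same make, 84 mm long, grip 18 x 12 x 26 mm, this point 13 mm above its underside, x towards its mouth. Too small for the pin.
There are look-alikes about, which are no part of the job. Leave any orange look-alike of the part that bears clip_grip alone.

How it is judged (in metres and radians):
At the end, for the whole second after the job is handed in: The pin's axis is within 6 mm of the centre of the larger clip's seat (throat snapped past the shank), between board and head, the clip is within 34 degrees of level, released, and the smaller clip is within 40 mm of where it lay (horizontal distance between clip_seat and pin_shank below 0.006 m and z of clip_seat in the frame of pin_shank between -0.022 and 0.015 m and angle between clip_grip's own z axis and vertical below 0.6 rad and distance of small_grip from where it was at the start of the episode below 0.04 m); the robot touches nothing.
It fails at once if the smaller clip is moved more than 40 mm (distance of small_grip from where it was at the start of the episode above 0.04 m).
It also fails if it takes over 35 s, if anything falls off the work surface, if the arm or the gripper's body presses on something with over 40 N, if the wrist force passes 120 N, or if a joint passes its speed limit or range.

## Robot

A 6-joint arm with a two-finger parallel gripper is mounted at the origin on the work surface. World frame = base frame: x ahead of the robot, y to its left, z up, the work surface at z = 0. Lengths are in mm, angles in rad, forces in N, time in s.
With the tool pointing down it reaches from about 400 to 925 mm from the base axis. Payload 12.5 kg.
Tool frame: the origin (TCP) lies at the very end of the fingers, on their centre line; the grasp point (between the pads) lies grip_depth behind it (grip_depth is the distance from the TCP to the grasp point, in mm); z points along the fingers, y is the line along which they close (so a half turn about z gives the same grasp; the last joint's range is limited). The gripper opens to 95 mm and grips with 3 to 60 N. Pads are 20 mm wide; open, the fingers measure 119 mm over their backs; the gripper's body (75 mm by 180 mm) begins 59 mm behind the grasp point.
Start: joints at [0.995, 0.491, 1.559, -0, 1.092, -0.106], TCP at [282.93, 557.313, 214.661] pointing down, gripper open.
Joint ranges: [-3.1, 3.1], [-0.84, 2.19], [0.05, 2.79], [-1.13, 4.28], [0.06, 2.93], [-2.69, 2.69]. Speed limits (rad/s): [2.22, 2.22, 2.79, 3.14, 3.14, 3.14].

## Interface

Orientations are given as [roll, pitch, yaw] about the fixed x, y, z axes, in that order (R = Rz(yaw) Ry(pitch) Rx(roll)).
In Python, from cell import state, read_camera, job_done, grip_depth gives the robot as it stands.
- The arm moves only by the tool drive_tool, never from a script. Its argument "targets" is a list of rows, each an object with "jaw": the opening, from 0 (shut) to 1 (fully open); "travel": the shift along the tool's x, y, z in m, a list of three; "twist": the turn about the tool's z in rad. In form: [{"jaw": jaw, "travel": [tx, ty, tz], "twist": twist}, ...]. A call has 1 to 8 rows; each row is the pose to reach, as a shift and turn from the pose commanded when the call began, along the tool's axes at that moment; what a row does not reach only later rows make up. A row lasts 1/12 s, in which the tool goes at most 41.7 mm and 7.16 degrees, less where a joint would pass 70% of its speed; a pose out of reach is approached as far as the arm can. A call with a gripper value outside its range is refused whole. The fingers move at their own pace and stop on an object; the grip force is fixed at half the most. Time passes only in rows, so rows that repeat a pose let the fingers close. It gives the time, the measured TCP pose, the force, the opening and the grip force at its end, in the units of the state.
- state(): the state, without advancing time (a new reading comes with each control period).
- read_camera(name): name is "scene" or "top"; returns a dict with "frame" (400x640x3 uint8, red, green, blue), "fx", "fy", "cx", "cy" (pixels), "R" (3x3) and "t" (3): a world point X has camera coordinates R X + t. Camera axes: x right, y down, z forward; pixel columns grow to the right and rows downward; lengths in mm; the calibration is good to about 2 mm. A picture is of the moment at which its call begins. There is no depth.
- job_done(): hands the job in; it is judged then, once.
The state is a dict: "t": time; "joints": joint angles; "qvel": joint speeds; "tau": joint torques, N m; "eef_pos": TCP position; "tcp_rot": TCP orientation; "ft_force": force on the tool from outside, world axes, zero at the start; "moment": the same for the moment, N m; "opening": opening from 0.0 (shut) to 1.0 (fully open); "grip_force": force on a finger pad.
Only numpy, scipy, OpenCV 4.12 (cv2) and the standard library are available. Lean on these libraries where they do the work, as an engineer would, in place of code of your own. Each camera call takes 0.05 s, during which the arm holds its last target. There are 200 camera calls.

## Working session

There is one attempt and no reset: what is moved stays moved. The work goes in short steps, Python scripts to look and compute and a tool call to move; the robot and the scene stay as the last step left them, time stands still between calls to the robot, and variables do not carry over. Pictures are saved under pics/ and viewed, at most 10 in all, crops included, and the job is handed in when it is done.

Besides the shell and the picture viewer there is one more tool, called by a JSON object that holds its "fn" and its "kwargs". drive_tool: Moves the arm, as the interface text tells. Its arguments: {"type":"object","properties":{"targets":{"type":"array"}},"required":["targets"]}

```bash
mkdir -p pics; ls; python3 - <<'E'
from cell import *
import cv2,numpy as np
s=state();print({k:np.round(v,3).tolist() for k,v in s.items()},grip_depth)
for n in("scene","top"):
    c=read_camera(n);cv2.imwrite(f"pics/{n}0.png",c["frame"][:,:,::-1])
    print(n,c["fx"],c["fy"],c["cx"],c["cy"],np.round(c["R"],3).tolist(),np.round(c["t"],1), -np.array(c["R"]).T@c["t"])
E
```

```text
pics
{'t': 0.0, 'joints': [0.995, 0.492, 1.559, 0.0, 1.092, -0.106], 'qvel': [-0.001, -0.001, -0.002, -0.0, -0.0, 0.001], 'tau': [0.002, -61.264, -25.819, 0.069, 0.048, -0.0], 'eef_pos': [282.794, 557.074, 214.048], 'tcp_rot': [-3.14, -0.0, 2.672], 'ft_force': [-0.59, 0.229, -0.316], 'moment': [0.002, -0.027, -0.017], 'grip_force': 0.0, 'opening': 1.002} 18.8
scene 448.6499525965608 448.6499525965608 312.85252185255865 201.61567963925475 [[0.081, 0.997, -0.006], [0.614, -0.055, -0.788], [-0.785, 0.06, -0.616]] [-179.7 -195.8 1518.2] [1327.28948121   76.99772737  779.76827965]
top 457.4504206226986 457.4504206226986 316.9949215707562 195.42175131084844 [[0.019, -1.0, -0.003], [-0.99, -0.018, -0.142], [0.142, 0.006, -0.99]] [ 148.7  452.1 1031.9] [ 298.30840568  150.86035981 1086.09528611]
```

View pics/scene0.png

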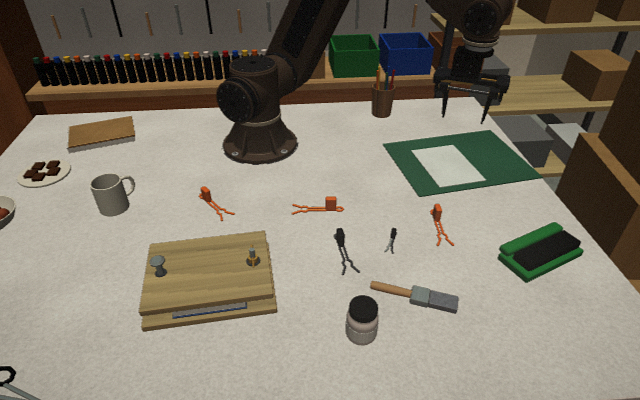

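View pics/top0.png

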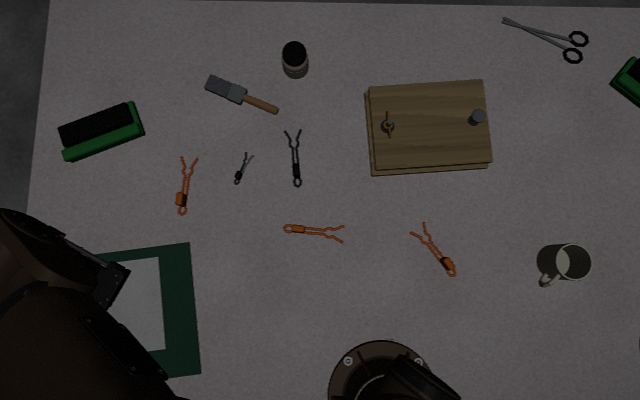

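The scene view shows the large black clip at (343,250) and the small black one at (392,239). In the top view they are at (296,160) and (243,168). Mushroom pin: scene (158,265), top (477,117). Wing-nut post: scene (252,256), top (388,125).

Candidates for the larger clip (top view):
- black large, (296,160): fits the description (black grip, the longer of the two black clips)
- black small, (243,168): to be left alone
- orange, (186,185), (313,231) and (435,250): look-alikes to be left alone

I choose (296,160) and check it in a close crop.

```bash
cat > h.py <<'E'
from cell import *
import cv2,numpy as np
def ray(c,u,v):
    R=np.array(c["R"]);d=R.T@np.array([(u-c["cx"])/c["fx"],(v-c["cy"])/c["fy"],1.]);return -R.T@np.array(c["t"]),d/np.linalg.norm(d)
def onplane(c,u,v,z):
    o,d=ray(c,u,v);return o+d*(z-o[2])/d[2]
def tri(c1,p1,c2,p2):
    o1,d1=ray(c1,*p1);o2,d2=ray(c2,*p2)
    k=np.linalg.lstsq(np.c_[d1,-d2],o2-o1,rcond=None)[0];a=o1+k[0]*d1;b=o2+k[1]*d2
    return (a+b)/2,np.linalg.norm(a-b)
def proj(c,X):
    p=np.array(c["R"])@np.array(X,float)+c["t"];return p[0]/p[2]*c["fx"]+c["cx"],p[1]/p[2]*c["fy"]+c["cy"]
def crop(c,x0,y0,w,h,k):
    return cv2.resize(c["frame"][y0:y0+h,x0:x0+w,::-1],None,fx=k,fy=k,interpolation=cv2.INTER_CUBIC)
E
python3 - <<'E'
from h import *
t=read_camera("top");s=read_camera("scene")
A=crop(t,255,120,75,75,4);B=crop(s,310,215,75,75,4);C=crop(t,440,85,75,75,4);D=crop(s,125,235,75,75,4)
im=np.vstack([np.hstack([A,B]),np.hstack([C,D])]);im=np.clip(im*1.6,0,255).astype(np.uint8)
cv2.imwrite("pics/c1.png",im)
g=cv2.cvtColor(t["frame"],cv2.COLOR_RGB2GRAY)
m=((g<60)*255).astype(np.uint8)
n,l,st,ce=cv2.connectedComponentsWithStats(m[115:200,220:330])
for i in range(1,n):
    if st[i,4]>8:
        print(st[i]+[220,115,0,0,0],ce[i]+[220,115])
E
```

```text
[284 129  18  59 328] [294.90243902 159.09756098]
[234 152  20  33 164] [241.2804878  169.77439024]
```

View pics/c1.png

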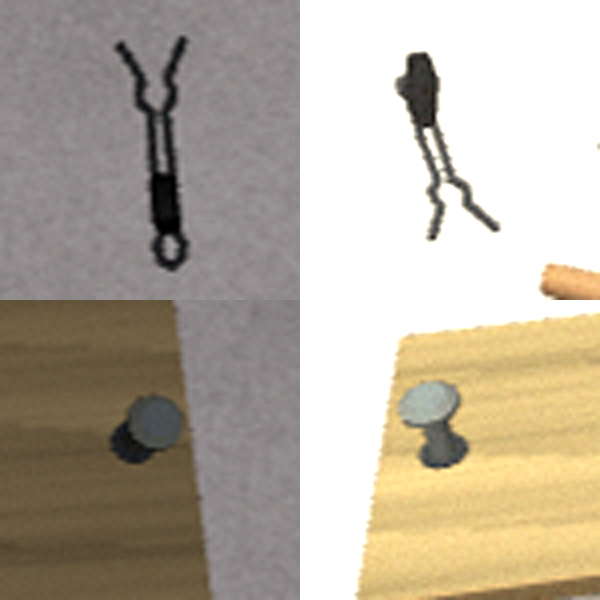

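The crop confirms the larger black clip. In the top view the mouth tips are near (285,131) and (301,130), the seat near (294,144) and the eye near (297,182). The pin head is at top (479,115) and scene (157,261).

```bash
python3 - <<'E'
from h import *
t=read_camera("top");s=read_camera("scene")
f=lambda x,y,x0,y0:((x+.5)/4-.5+x0,(y+.5)/4-.5+y0)
T=lambda x,y:f(x,y,255,120)
S=lambda x,y:f(x,y,310,215)
for nm,a,b in(("tipL",(119,44),(197,229)),("tipR",(184,40),(132,238)),("seat",(155.5,96),None),("eye",(170,249),None)):
    p=onplane(t,*T(*a),3);print(nm,p.round(1),onplane(s,*S(*b),3).round(1) if b else "")
seat=onplane(t,*T(155.5,96),3);eye=onplane(t,*T(170,249),3)
tip=(onplane(t,*T(119,44),3)+onplane(t,*T(184,40),3))/2
for a,b in((eye,seat),(eye,tip)): d=b-a;print("yaw",np.degrees(np.arctan2(d[1],d[0])),np.linalg.norm(d))
d=tip-eye;d/=np.linalg.norm(d);g=seat-72*d;g[2]=42
print("grip",g,"scene px of top",proj(s,g),"crop",(np.array(proj(s,g))-[310,215])*4,"top crop",(np.array(proj(t,g))-[255,120])*4)
# pin: colour mask of the head in each view
P,e=tri(t,f(155,122,440,85),s,f(129,103,125,235));print("head",P,e,onplane(t,*f(155,122,440,85),103),onplane(s,*f(129,103,125,235),103))
print("base", onplane(t,*f(132,145,440,85),60),onplane(s,*f(143,150,125,235),60))
# board corners (top plane z=60) in top & scene
for p in((366,86),(482,79),(491,162),(375,167)):print(p,onplane(t,*p,60).round(1))
# grip top mask
E
```

```text
tipL [611.8 240.    3. ] [612.3 238.5   3. ]
tipR [615.  200.4   3. ] [616.  199.7   3. ]
seat [579.6 216.9   3. ] 
eye [485.4 205.7   3. ] 
yaw 6.775995014036792 94.83745300316585
yaw 6.473009068592782 128.798244513016
grip [508.05537367 208.76249013  42.        ] scene px of top (np.float64(340.99267717892155), np.float64(230.56409333785217)) crop [123.97070872  62.25637335] top crop [161.09250628 197.54405678]
head [ 628.49765989 -201.92892906   96.38471673] 1.5601752019853399 [ 626.17249284 -198.74907622  103.        ] [ 635.01753538 -200.06253944  103.        ]
base [ 626.45506347 -200.30512253   60.        ] [ 627.97039862 -203.22071957   60.        ]
(366, 86) [706.6  47.   60. ]
(482, 79) [ 728.7 -225.3   60. ]
(491, 162) [ 529.9 -239.4   60. ]
(375, 167) [513.3  25.7  60. ]
```

{"fn": "drive_tool", "kwargs": {"targets": [{"jaw":0.6,"travel":[-0.3594,-0.2086,0.06],"twist":-0.583},{"jaw":0.6,"travel":[-0.3594,-0.2086,0.06],"twist":-0.583},{"jaw":0.6,"travel":[-0.3594,-0.2086,0.06],"twist":-0.583},{"jaw":0.6,"travel":[-0.3594,-0.2086,0.06],"twist":-0.583},{"jaw":0.6,"travel":[-0.3594,-0.2086,0.06],"twist":-0.583},{"jaw":0.6,"travel":[-0.3594,-0.2086,0.06],"twist":-0.583},{"jaw":0.6,"travel":[-0.3594,-0.2086,0.06],"twist":-0.583},{"jaw":0.6,"travel":[-0.3594,-0.2086,0.06],"twist":-0.583}]}}

```text
t: 0.97
eef_pos: [459.1, 285.1, 168.0]
tcp_rot: [3.141, 0.0, -3.028]
ft_force: [0.6, 0.6, -0.3]
opening: 0.607
grip_force: 0.0
```

{"fn": "drive_tool", "kwargs": {"targets": [{"jaw":0.6,"travel":[-0.035,-0.07,0.05],"twist":0},{"jaw":0.6,"travel":[-0.035,-0.07,0.05],"twist":0},{"jaw":0.6,"travel":[-0.035,-0.07,0.05],"twist":0},{"jaw":0.6,"travel":[-0.035,-0.07,0.05],"twist":0},{"jaw":0.6,"travel":[-0.035,-0.07,0.05],"twist":0}]}}

```text
t: 1.38
eef_pos: [500.9, 221.5, 118.2]
tcp_rot: [3.141, -0.001, -3.029]
ft_force: [-0.2, 0.6, 0.5]
opening: 0.599
grip_force: 0.0
```

```bash
python3 - <<'E'
from h import *
s=state();print(s["eef_pos"],s["tcp_rot"],s["joints"])
R=lambda y:np.array([[np.cos(y),np.sin(y)],[np.sin(y),-np.cos(y)]])
print("tool-axis shift", R(s["tcp_rot"][2]).T@(np.array([509,208.6])-s["eef_pos"][:2]))
E
```

```text
[500.90687234 221.45787306 118.21722149] [ 3.14145004e+00 -5.45422672e-04 -3.02947095e+00] [ 2.95538214e-01  5.03428403e-01  1.85091367e+00  3.38186125e-04
  7.87760873e-01 -1.38761840e+00]
tool-axis shift [ -6.60368255 -13.68265295]
```

{"fn": "drive_tool", "kwargs": {"targets": [{"jaw":0.6,"travel":[-0.0066,-0.0137,0.02],"twist":0},{"jaw":0.6,"travel":[-0.0066,-0.0137,0.05],"twist":0},{"jaw":0.6,"travel":[-0.0066,-0.0137,0.08],"twist":0},{"jaw":0.6,"travel":[-0.0066,-0.0137,0.1],"twist":0},{"jaw":0.6,"travel":[-0.0066,-0.0137,0.112],"twist":0},{"jaw":0.6,"travel":[-0.0066,-0.0137,0.112],"twist":0},{"jaw":0.6,"travel":[-0.0066,-0.0137,0.112],"twist":0}]}}

```text
t: 1.97
eef_pos: [508.8, 209.8, 6.8]
tcp_rot: [3.141, 0.0, -3.027]
ft_force: [-0.2, 0.6, 0.2]
opening: 0.604
grip_force: 0.0
```

```bash
python3 - <<'E'
from h import *
t=read_camera("top");s=read_camera("scene")
A=crop(t,250,120,75,75,5);B=crop(s,300,205,75,75,5)
cv2.imwrite("pics/c2.png",np.clip(np.hstack([A,B])*1.5,0,255).astype(np.uint8));print(state()["eef_pos"])
E
```

```text
[509.48021078 209.47646924   7.54803089]
```

View pics/c2.png

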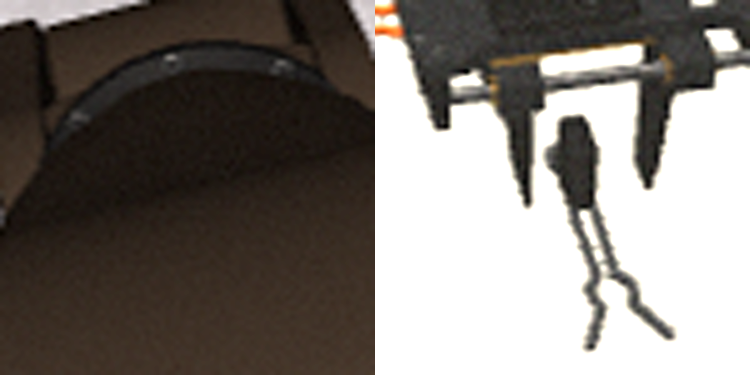

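The fingers stand either side of the grip: their tips are at crop (528,205) and (648,187), with the grip base at about (580,200). I close them now.

{"fn": "drive_tool", "kwargs": {"targets": [{"jaw":0.0,"travel":[0,0,0],"twist":0},{"jaw":0.0,"travel":[0,0,0],"twist":0},{"jaw":0.0,"travel":[0,0,0],"twist":0},{"jaw":0.0,"travel":[0,0,0],"twist":0},{"jaw":0.0,"travel":[0,0,0],"twist":0},{"jaw":0.0,"travel":[0,0,0],"twist":0},{"jaw":0.0,"travel":[0,0,0],"twist":0},{"jaw":0.0,"travel":[0,0,0],"twist":0}]}}

```text
t: 2.73
eef_pos: [509.1, 208.3, 6.1]
tcp_rot: [3.142, -0.0, -3.028]
ft_force: [-0.4, -0.9, 1.5]
opening: 0.168
grip_force: 29.9
```

{"fn": "drive_tool", "kwargs": {"targets": [{"jaw":0.0,"travel":[0,0,-0.02],"twist":0},{"jaw":0.0,"travel":[0,0,-0.05],"twist":0},{"jaw":0.0,"travel":[0,0,-0.08],"twist":0},{"jaw":0.0,"travel":[0,0,-0.12],"twist":0},{"jaw":0.0,"travel":[0,0,-0.15],"twist":0},{"jaw":0.0,"travel":[0,0,-0.15],"twist":0},{"jaw":0.0,"travel":[0,0,-0.15],"twist":0}]}}

```text
t: 3.32
eef_pos: [509.5, 208.5, 157.4]
tcp_rot: [3.141, 0.003, -3.028]
ft_force: [-0.2, -0.7, -1.5]
opening: 0.166
grip_force: 29.9
```

```bash
python3 - <<'E'
from h import *
t=read_camera("top");s=read_camera("scene")
# pin head refinement: bluish-grey mask
for n,c,(x0,y0) in(("top",t,(455,100)),("scene",s,(140,248))):
    im=c["frame"][y0:y0+40,x0:x0+40].astype(int);m=((im[...,2]-im[...,0])>-8).astype(np.uint8)
    k,l,st,ce=cv2.connectedComponentsWithStats(m)
    print(n,[(st[i].tolist(),(ce[i]+[x0,y0]).round(1).tolist()) for i in range(1,k) if st[i,4]>20])
print(state()["eef_pos"],state()["tcp_rot"],state()["opening"])
A=crop(t,440,85,75,75,5);B=crop(s,290,155,75,75,5)
cv2.imwrite("pics/c3.png",np.clip(np.hstack([A,B])*1.5,0,255).astype(np.uint8))
E
```

```text
top [([31, 0, 9, 40, 249], [491.2, 116.8]), ([13, 9, 17, 17, 192], [476.3, 117.0])]
scene [([10, 8, 17, 21, 189], [158.3, 265.4])]
[508.54300785 208.22623699 155.09439105] [-3.14144244e+00 -1.46085673e-03 -3.02840034e+00] 0.1683468022890585
```

View pics/c3.png

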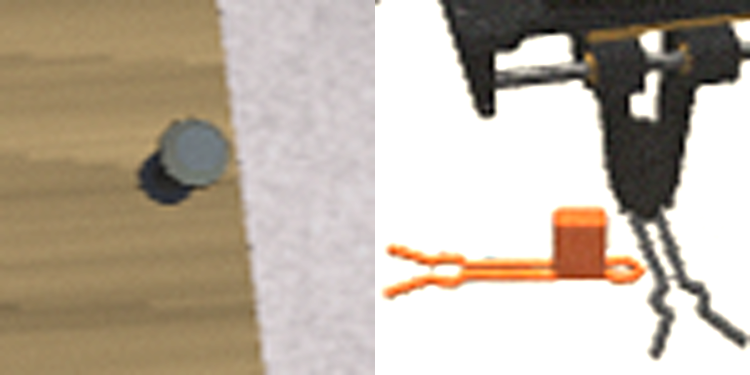

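The lift worked: the larger clip hangs from the fingers with its legs at crop (657,353) and (745,340). In the top view the pin head is at (478,115). I carry the clip to the near side of the pin.

{"fn": "drive_tool", "kwargs": {"targets": [{"jaw":0.0,"travel":[0.005,-0.03,0],"twist":0},{"jaw":0.0,"travel":[0.01,-0.06,0],"twist":0},{"jaw":0.0,"travel":[0.015,-0.09,0],"twist":0},{"jaw":0.0,"travel":[0.02,-0.12,0],"twist":0},{"jaw":0.0,"travel":[0.024,-0.15,0],"twist":0},{"jaw":0.0,"travel":[0.028,-0.18,0],"twist":0},{"jaw":0.0,"travel":[0.032,-0.21,0],"twist":0},{"jaw":0.0,"travel":[0.032,-0.21,0],"twist":0}]}}

```text
t: 4.08
eef_pos: [500.5, -7.6, 154.4]
tcp_rot: [3.141, -0.003, -3.031]
ft_force: [0.4, 0.6, -0.5]
opening: 0.167
grip_force: 29.9
```

{"fn": "drive_tool", "kwargs": {"targets": [{"jaw":0.0,"travel":[0.005,-0.03,0],"twist":0},{"jaw":0.0,"travel":[0.01,-0.06,0],"twist":0},{"jaw":0.0,"travel":[0.015,-0.09,0],"twist":0},{"jaw":0.0,"travel":[0.02,-0.12,0],"twist":0},{"jaw":0.0,"travel":[0.024,-0.15,0],"twist":0},{"jaw":0.0,"travel":[0.028,-0.18,0],"twist":0},{"jaw":0.0,"travel":[0.028,-0.209,0],"twist":0},{"jaw":0.0,"travel":[0.028,-0.209,0],"twist":0}]}}

```text
t: 4.75
eef_pos: [497.0, -218.5, 154.3]
tcp_rot: [3.141, -0.001, -3.031]
ft_force: [-0.4, 0.4, -1.2]
opening: 0.17
grip_force: 29.9
```

```bash
python3 - <<'E'
from h import *
s=state();print(s["eef_pos"],s["tcp_rot"])
R=lambda y:np.array([[np.cos(y),np.sin(y)],[np.sin(y),-np.cos(y)]])
print("tool-axis shift", R(s["tcp_rot"][2]).T@(np.array([496.4,-215.4])-s["eef_pos"][:2]),s["eef_pos"][2]-80.5)
E
```

```text
[ 496.95327159 -218.45298578  154.34841817] [ 3.14117843e+00 -1.20905894e-03 -3.03132376e+00]
tool-axis shift [0.21394377 3.09532869] 73.84841816663857
```

{"fn": "drive_tool", "kwargs": {"targets": [{"jaw":0.0,"travel":[0,0.003,0.02],"twist":0},{"jaw":0.0,"travel":[0,0.003,0.04],"twist":0},{"jaw":0.0,"travel":[0,0.003,0.06],"twist":0},{"jaw":0.0,"travel":[0,0.003,0.074],"twist":0},{"jaw":0.0,"travel":[0,0.003,0.074],"twist":0},{"jaw":0.0,"travel":[0,0.003,0.074],"twist":0}]}}

```text
t: 5.25
eef_pos: [496.0, -210.9, 80.8]
tcp_rot: [3.139, -0.003, -3.028]
ft_force: [0.3, -0.4, -0.7]
opening: 0.163
grip_force: 29.9
```

```bash
python3 - <<'E'
from h import *
t=read_camera("top");s=read_camera("scene")
A=crop(t,430,80,75,75,5);B=crop(s,110,205,75,75,5)
cv2.imwrite("pics/c4.png",np.clip(np.hstack([A*1.7,B*1.1]),0,255).astype(np.uint8));print(state()["eef_pos"],state()["tcp_rot"])
E
```

```text
[ 496.71389597 -211.46264374   82.300161  ] [ 3.14145009e+00 -1.74930206e-06 -3.02812612e+00]
```

View pics/c4.png

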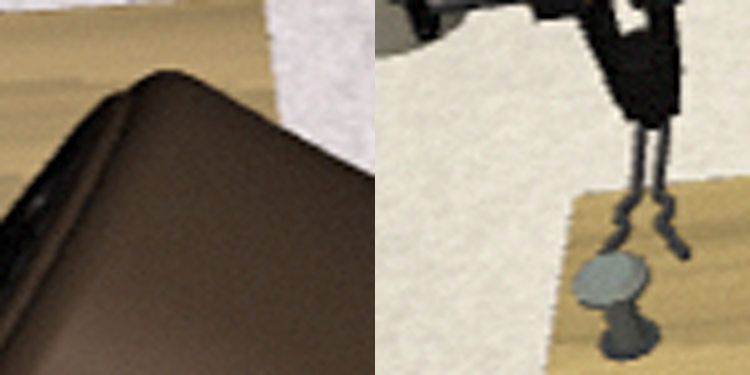

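The scene crop shows the clip level with its mouth facing the pin: tips near crop (608,250) and (685,256), seat (645,203). The pin's head is at (611,280), its shank at (625,320) and its base at (629,341).

```bash
python3 - <<'E'
from h import *
s=read_camera("scene")
f=lambda x,y:((x-375+.5)/5-.5+110,(y+.5)/5-.5+205)
zc=82-6.5+3
yaw=-3.028+np.pi;u=np.array([np.cos(yaw),np.sin(yaw)]);v=np.array([-u[1],u[0]])
W=lambda x,y,z:onplane(s,*f(x,y),z)[:2]
tcp=state()["eef_pos"][:2];print(tcp)
pts=dict(tipR=W(608,250,zc),tipL=W(685,257,zc),seat=W(645,203,zc),headtop=W(611,277,103),base=W(629,341,60.5),shank=W(624,318,80))
for k,p in pts.items():print(k,p.round(1),"ahead",((p-tcp)@u).round(1),"left",((p-tcp)@v).round(1))
for P in((627,-200),(629,-202)):
  for z in (60,77,94,103):print(P,z,(np.array(proj(s,[*P,z]))+.5-[110,205])*5+[375,0])
E
```

```text
[ 496.81521172 -211.60355877]
tipR [ 591.7 -215. ] ahead 93.9 left -14.1
tipL [ 599.1 -180.3] ahead 105.2 left 19.5
seat [ 562.5 -204.1] ahead 66.1 left 0.0
headtop [ 633.9 -200.4] ahead 137.5 left -4.4
base [ 630.5 -202.6] ahead 133.8 left -6.2
shank [ 635.7 -199.6] ahead 139.3 left -3.8
(627, -200) 60 [637.31266463 336.00663392]
(627, -200) 77 [628.89296115 308.71312283]
(627, -200) 94 [620.28877958 280.82160316]
(627, -200) 103 [615.65685813 265.8066564 ]
(629, -202) 60 [631.79158685 339.69000301]
(629, -202) 77 [623.29718595 312.38861793]
(629, -202) 94 [614.61634038 284.48799133]
(629, -202) 103 [609.94301001 269.46769815]
```

{"fn": "drive_tool", "kwargs": {"targets": [{"jaw":0.0,"travel":[0,-0.0045,0.001],"twist":0},{"jaw":0.0,"travel":[0,-0.0045,0.001],"twist":0},{"jaw":0.0,"travel":[-0.01,-0.0045,0.001],"twist":0},{"jaw":0.0,"travel":[-0.02,-0.0045,0.001],"twist":0},{"jaw":0.0,"travel":[-0.03,-0.0045,0.001],"twist":0},{"jaw":0.0,"travel":[-0.03,-0.0045,0.001],"twist":0},{"jaw":0.0,"travel":[-0.03,-0.0045,0.001],"twist":0}]}}

```text
t: 5.98
eef_pos: [527.4, -212.5, 80.9]
tcp_rot: [3.142, 0.0, -3.028]
ft_force: [-1.5, 0.1, -1.3]
opening: 0.164
grip_force: 29.9
```

```bash
python3 - <<'E'
from h import *
s=read_camera("scene")
B=crop(s,130,225,60,60,8)
cv2.imwrite("pics/c5.png",np.clip(B*1.1,0,255).astype(np.uint8));q=state();print(q["eef_pos"],q["tcp_rot"],q["ft_force"])
E
```

```text
[ 526.88200224 -212.46695455   80.82970626] [ 3.14122448e+00 -3.97685641e-04 -3.02777816e+00] [-1.01258854  0.36925718 -0.3457302 ]
```

View pics/c5.png

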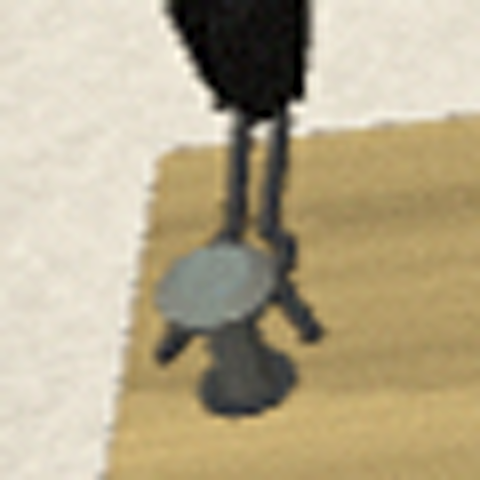

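The mouth straddles the shank under the head: the tips at crop (168,352) and (313,332) have their midpoint at (240,342), against the shank at (236,345). It is centred, so I push on.

{"fn": "drive_tool", "kwargs": {"targets": [{"jaw":0.0,"travel":[-0.004,0,0],"twist":0},{"jaw":0.0,"travel":[-0.008,0,0],"twist":0},{"jaw":0.0,"travel":[-0.012,0,0],"twist":0},{"jaw":0.0,"travel":[-0.016,0,0],"twist":0},{"jaw":0.0,"travel":[-0.016,0,0],"twist":0}]}}

```text
t: 6.45
eef_pos: [543.4, -211.2, 81.1]
tcp_rot: [-3.141, 0.001, -3.028]
ft_force: [-0.8, -1.7, -0.6]
opening: 0.168
grip_force: 29.9
```

{"fn": "drive_tool", "kwargs": {"targets": [{"jaw":0.0,"travel":[-0.003,0,0],"twist":0},{"jaw":0.0,"travel":[-0.006,0,0],"twist":0},{"jaw":0.0,"travel":[-0.006,0,0],"twist":0}]}}

```text
t: 6.7
eef_pos: [549.5, -210.6, 81.2]
tcp_rot: [-3.141, 0.001, -3.029]
ft_force: [2.2, -2.6, -0.3]
opening: 0.166
grip_force: 29.9
```

{"fn": "drive_tool", "kwargs": {"targets": [{"jaw":0.0,"travel":[-0.002,0,0],"twist":0},{"jaw":0.0,"travel":[-0.004,0,0],"twist":0},{"jaw":0.0,"travel":[-0.004,0,0],"twist":0}]}}

```text
t: 6.95
eef_pos: [553.5, -210.1, 81.3]
tcp_rot: [-3.141, 0.002, -3.029]
ft_force: [3.7, -2.0, -0.1]
opening: 0.166
grip_force: 29.9
```

{"fn": "drive_tool", "kwargs": {"targets": [{"jaw":0.0,"travel":[-0.002,0,0],"twist":0},{"jaw":0.0,"travel":[-0.003,0,0],"twist":0},{"jaw":0.0,"travel":[-0.003,0,0],"twist":0}]}}

```text
t: 7.2
eef_pos: [556.0, -209.5, 81.1]
tcp_rot: [-3.141, 0.0, -3.028]
ft_force: [2.4, -2.7, -0.4]
opening: 0.17
grip_force: 29.9
```

The forward pull (+x) suggests the throat has snapped over and the pin is drawing into the seat. I continue gently until the waist stops it, easing sideways.

{"fn": "drive_tool", "kwargs": {"targets": [{"jaw":0.0,"travel":[-0.001,-0.001,0],"twist":0},{"jaw":0.0,"travel":[-0.002,-0.0015,0],"twist":0},{"jaw":0.0,"travel":[-0.002,-0.0015,0],"twist":0}]}}

```text
t: 7.45
eef_pos: [557.7, -210.6, 80.9]
tcp_rot: [3.141, -0.001, -3.028]
ft_force: [-0.2, -0.9, -1.2]
opening: 0.166
grip_force: 29.9
```

{"fn": "drive_tool", "kwargs": {"targets": [{"jaw":0.0,"travel":[-0.001,0,0],"twist":0},{"jaw":0.0,"travel":[-0.002,0,0],"twist":0},{"jaw":0.0,"travel":[-0.002,0,0],"twist":0}]}}

```text
t: 7.7
eef_pos: [558.8, -210.2, 80.7]
tcp_rot: [3.14, -0.002, -3.028]
ft_force: [-4.5, -1.7, -0.9]
opening: 0.168
grip_force: 29.9
```

```bash
python3 - <<'E'
from h import *
s=read_camera("scene")
B=crop(s,130,225,60,60,8)
cv2.imwrite("pics/c6.png",np.clip(B*1.1,0,255).astype(np.uint8));q=state();print(q["eef_pos"],q["ft_force"],q["moment"])
E
```

```text
[ 558.86119681 -210.29326036   80.68859977] [-5.79943157 -0.06618533 -1.00625673] [-0.23405693  1.00435749 -0.10225403]
```

View pics/c6.png

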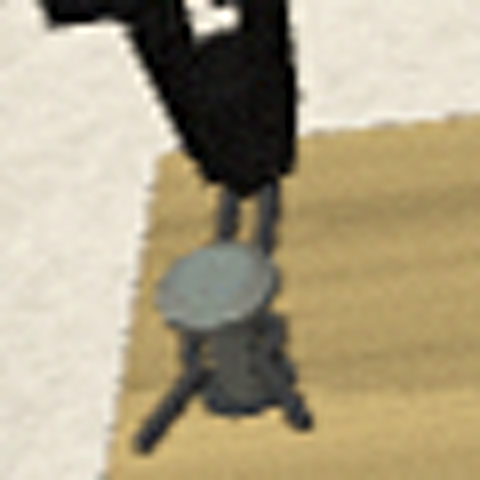

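The legs are past the shank: the tips at crop (145,440) and (303,420) lie beyond the shank at (238,370). The force reversal shows the pin resting against the waist. I ease back, lower the clip near the board and release it.

{"fn": "drive_tool", "kwargs": {"targets": [{"jaw":0.0,"travel":[0.0015,0,0],"twist":0},{"jaw":0.0,"travel":[0.0015,0,0.003],"twist":0},{"jaw":0.0,"travel":[0.0015,0,0.006],"twist":0},{"jaw":0.0,"travel":[0.0015,0,0.009],"twist":0},{"jaw":0.0,"travel":[0.0015,0,0.011],"twist":0},{"jaw":0.0,"travel":[0.0015,0,0.011],"twist":0}]}}

```text
t: 8.25
eef_pos: [558.1, -210.6, 69.4]
tcp_rot: [3.141, -0.001, -3.028]
ft_force: [-2.3, -0.3, -2.7]
opening: 0.169
grip_force: 29.9
```

{"fn": "drive_tool", "kwargs": {"targets": [{"jaw":0.25,"travel":[0.0005,0,0],"twist":0},{"jaw":0.4,"travel":[0.0005,0,0],"twist":0},{"jaw":0.5,"travel":[0.0005,0,0],"twist":0},{"jaw":0.5,"travel":[0.0005,0,0],"twist":0},{"jaw":0.5,"travel":[0.0005,0,0],"twist":0}]}}

```text
t: 8.67
eef_pos: [558.0, -210.8, 70.2]
tcp_rot: [-3.141, 0.0, -3.028]
ft_force: [0.3, 1.0, -0.4]
opening: 0.456
grip_force: 0.0
```

{"fn": "drive_tool", "kwargs": {"targets": [{"jaw":0.5,"travel":[0,0,-0.02],"twist":0},{"jaw":0.5,"travel":[0,0,-0.05],"twist":0},{"jaw":0.5,"travel":[0.0,0,-0.08],"twist":0},{"jaw":0.5,"travel":[0.0,0,-0.12],"twist":0},{"jaw":0.5,"travel":[0.03,0.04,-0.15],"twist":0},{"jaw":0.5,"travel":[0.06,0.08,-0.15],"twist":0},{"jaw":0.5,"travel":[0.1,0.12,-0.15],"twist":0},{"jaw":0.5,"travel":[0.1,0.15,-0.15],"twist":0}]}}

```text
t: 9.33
eef_pos: [450.2, -91.1, 220.1]
tcp_rot: [-3.141, 0.001, -3.03]
ft_force: [0.9, -0.1, 0.6]
opening: 0.5
grip_force: 0.0
```

{"fn": "drive_tool", "kwargs": {"targets": [{"jaw":0.5,"travel":[0,0.04,0],"twist":0},{"jaw":0.5,"travel":[0,0.08,0],"twist":0},{"jaw":0.5,"travel":[0,0.12,0],"twist":0},{"jaw":0.5,"travel":[0,0.15,0],"twist":0},{"jaw":0.5,"travel":[0,0.15,0],"twist":0},{"jaw":0.5,"travel":[0,0.15,0],"twist":0}]}}

```text
t: 9.83
eef_pos: [435.3, 58.6, 219.9]
tcp_rot: [-3.142, 0.001, -3.025]
ft_force: [-0.4, 0.0, -0.5]
opening: 0.501
grip_force: 0.0
```

```bash
python3 - <<'E'
from h import *
t=read_camera("top");s=read_camera("scene")
A=crop(t,440,90,60,60,6);B=crop(s,125,215,60,60,6)
cv2.imwrite("pics/c7.png",np.clip(np.hstack([A*1.8,B*1.3]),0,255).astype(np.uint8));q=state();print(q["eef_pos"],q["ft_force"])
E
```

```text
[435.63284503  56.98842381 219.69744754] [-0.34639779  0.02272801 -0.20205903]
```

View pics/c7.png

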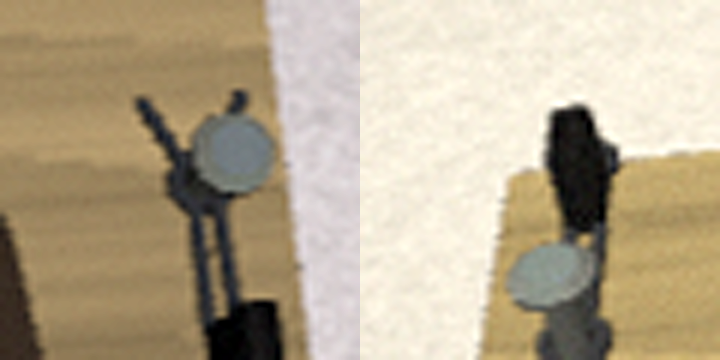

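The clip lies flat on the board around the pin, with its tips at top crop (140,100) and (238,96). I check the seat offset numerically, then hand in.

```bash
python3 - <<'E'
from h import *
t=read_camera("top")
f=lambda x,y:((x+.5)/6-.5+440,(y+.5)/6-.5+90)
a=onplane(t,*f(140,101),64);b=onplane(t,*f(239,97),64);h=onplane(t,*f(234,152),103)
u=(a+b)/2-h;print(a,b,h,np.linalg.norm(a-b),"tip-to-pin",np.linalg.norm(u[:2]))
g=cv2.cvtColor(t["frame"],cv2.COLOR_RGB2GRAY)[140:200,225:265];n,l,st,ce=cv2.connectedComponentsWithStats((g<60).astype(np.uint8))
print("small clip",[(ce[i]+[225,140]).round(1) for i in range(1,n) if st[i,4]>80])
E
```

```text
[ 659.48273431 -177.46062669   64.        ] [ 661.77406285 -215.72937834   64.        ] [ 626.66140797 -199.22678063  103.        ] 38.337286535619846 tip-to-pin 34.06879374108434
small clip [array([239.7, 171.6])]
```

```bash
python3 -c "
from cell import *
print(job_done())"
```

```text
the job is handed in; nothing more can be done
None
```

I snapped the larger clip onto the pin and released it flat on the board. The measured tip-to-pin distance matches the pin sitting in the seat, the smaller clip was left where it lay, and the job is handed in, with no verdict returned.

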